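# Fit the drill guide frame on its twin pins and bolt it down

## Robot

A 6-joint arm with a two-finger parallel gripper is mounted at the origin on a cart in front of the work surface, level with it; the furniture and walls round the work are solid. World frame = base frame: x ahead of the robot, y to its left, z up, the work surface at z = 0. Lengths are in m, angles in rad, forces in N, time in s.
With the tool pointing down it reaches from about 0.35 to 0.85 m from the base axis. Payload 8.1 kg.
Tool frame: the origin (TCP) lies on the mounting face of the last link; the fingertips stand 186 mm ahead of it and the grasp point (between the pads) lies 167 mm ahead of it; z points along the fingers, y is the line along which they close (so a half turn about z gives the same grasp; the last joint's range is limited). The gripper opens to 93 mm and grips with 3 to 60 N. Pads are 15 mm wide; open, the fingers measure 128 mm over their backs; the gripper's body (75 mm by 188 mm) begins 65 mm behind the grasp point.
Start: joints at [-1.19, 0.13, 1.488, -0, 1.523, -0.085], TCP at [0.27, -0.536, 0.405] pointing down, gripper open.
Joint ranges: [-2.96, 2.96], [-0.89, 2.26], [0.02, 2.5], [-1.34, 4.48], [0, 2.73], [-2.66, 2.66]. Speed limits (rad/s): [2.39, 2.39, 2.79, 3.14, 3.14, 3.14].

## Interface

Orientations are given as a rotation vector (axis times angle).
In Python, from plant import * gives the robot as it stands. The module is installed in compiled form; this text tells all that it offers.
- The arm moves only by the tool arm_command, never from a script. Its argument "increments" is a list of rows, each a list of 6 numbers: the shift along the tool's x, y, z in units of 0.2 m (1.0 is 0.2 m), then the turn, a rotation vector about the tool's x, y, z in units of pi rad (1.0 is pi rad). A call has exactly 5 rows; each row is the pose to reach, as a shift and turn from the pose commanded when the call began, along the tool's axes at that moment, turning the shorter way round; what a row does not reach only later rows make up. A row lasts 1/8 s, in which the tool goes at most 62.5 mm and 10.7 degrees, less where a joint would pass 70% of its speed; a pose out of reach is approached as far as the arm can. A call with a number of a shift or a turn outside -1 to 1 is refused whole. A call with a gripper value outside its range is refused whole. "fingers" is the closure, from -1 (fully open) to 1 (shut), set as the call begins (left out, the last holds). The fingers move at their own pace and stop on an object; "force" is the grip in N (left out, the last holds). Time passes only in rows, so rows that repeat a pose let the fingers close, or fill a call up. It gives the time, the measured TCP pose, the force, the opening and the grip force at its end, in the units of the state.
- read_state(): the state, without advancing time (a new reading comes with each control period).
- read_camera(name): name is "scene" or "top"; returns a dict with "image" (384x512x3 uint8, red, green, blue), "fx", "fy", "cx", "cy" (pixels), "k1" (the pictures are not rectified: a ray, as slopes to the right and down, at radius r is drawn at 1 + k1 r^2 times it, then the intrinsics apply), "T" (4x4, takes a point from camera to world coordinates). Camera axes: x right, y down, z forward; pixel columns grow to the right and rows downward; lengths in m; the calibration is good to about 2 mm. A picture is of the moment at which its call begins. There is no depth.
- close_job(): hands the job in; it is judged then, once.
The state is a dict: "t": time; "q": joint angles; "dq": joint speeds; "joint_torque": joint torques, N m; "tool_pos": TCP position; "orientation": TCP orientation; "force": force on the tool from outside, world axes, zero at the start; "wrist_torque": the same for the moment, N m; "opening": finger opening in m; "gripper_force": force on a finger pad.
Only numpy, scipy, OpenCV 4.12 (cv2) and the standard library are available. Lean on these libraries where they do the work, as an engineer would, in place of code of your own. Each camera call takes 0.05 s, during which the arm holds its last target. There are 200 camera calls.

## Task

Put the loose aluminium guide frame on the drilling jig with each pin in its own hole, press it flat and fully home past the spring balls, then slide the jig's bolt all the way in over the frame's end. Both pins stand together somewhere along a locked cross-slide, so find by feel where both holes drop on, and do not force it (keep your push under about 20 N). Leave the pliers, the multimeter and the tape roll where they lie.

Things in the scene. Friction and masses are not known exactly. Their poses are not given: they have to be found in the camera images.
- jig: Fixed drilling jig on the bench: grey base, 125 (x) by 255 (y) by 20 mm. Origin on the bench under the middle of the frame's place, z up. Two steel rests at jig y = +-73.5 mm carry the frame at home: underside 26 mm above the bench, middle at jig y = 0 and at the pins' x. Blocks 54 mm high stand 3 mm beyond both ends of that place.
- pin_tops (a point): Point over the jig's origin at the height of the pin tops, 62 mm above the bench; axes as the jig's. Upright steel pins with 1.5 mm tapered tips: thick (12 mm) at jig y = +56 mm, thin (8 mm) at y = -56 mm. Their common x on the jig lies anywhere from -12 to +12 mm: the dark cross-slide that bears them is locked (does not give) and its place is not reported; feel or see it.
- ball_height (a point): Point over the jig's origin, 47 mm above the bench, where the frame's underside first meets the two spring balls as it goes down. A ball in each end block juts about 2 mm into the frame's place. Pressing the frame past both takes roughly 5 to 15 N in all; they drag on its ends for the next 10 mm or more and snap out over its top edge when it is home.
- frame_grip (a point): Middle of the guide frame's upright black grip rib, 36 mm above the frame's underside. The rib is 14 mm thick (x), 48 mm long (y), its top 52 mm above the underside; a foot flange 22 by 58 mm reaches 14 mm above the underside. Axes are the frame's: z up, x across the rib, y along it. The frame's contact forces on the jig, summed, must stay under 60 N; on the pins they can be 2 to 3 times the push.
- guide_frame: Loose aluminium guide frame with two windows, 100 (x) by 160 (y) by 10 mm thick, about 0.35 kg; starts flat on the bench. Origin: middle of its underside. Through holes at x = 0: 13.2 mm wide at y = +56 mm for the thick pin, 9.2 mm at y = -56 mm for the thin one, so on the pins its axes point as the jig's. Home: origin 26 mm above the bench.
- bolt_knob (a point): Middle of the grip of the bolt's upright black knob: 14 mm diameter, top 92 mm and foot 57 mm above the bench; this point is 75 mm above the bench. Axes as the jig's. The bolt's tongue is 12 mm wide and runs 2 mm above the frame's top when that is home; it is blocked by the frame's edge if the frame is not home.
- bolt (a joint): The jig's bolt, m: 0 drawn back (starts between 0 and 4 mm), 0.026 fully in against its stop, tongue 18 mm over the frame's end. Slides along the jig's +y with about 2 N of drag and stays where it is left.
- pliers_red: Bystander: red-handled pliers lying on the bench, 56 x 142 x 12 mm; origin under the middle.
- multimeter: Bystander: orange multimeter lying on the bench, 146 x 68 x 46 mm; origin under the middle.
- tape_kapton: Bystander: roll of amber tape lying flat on the bench, 76 x 76 x 15 mm; origin under the middle.

How it is judged:
By the outcome, as a careful person would: the job done as asked, in the order asked, and still so for the second after the job is handed in, with the robot touching nothing.
It also fails if it takes over 72 s, if anything falls off the work surface, if the arm or the gripper's body presses on something with over 40 N, if the wrist force passes 120 N, or if a joint passes its speed limit or range.

## Working session

There is one attempt and no reset: what is moved stays moved. The work goes in short steps, Python scripts to look and compute and a tool call to move; the robot and the scene stay as the last step left them, time stands still between calls to the robot, and variables do not carry over. Pictures are saved under pics/ and viewed, at most 10 in all, crops included, and the job is handed in when it is done.

Besides the shell and the picture viewer there is one more tool, called after "Call:" as a command line: name --pt "numbers of a row" for each row, then --argument value for the rest. arm_command: Moves the arm, as the interface text tells. Shifts and turns lie within -1 to 1; 1 stands for 0.2 m of shift or pi rad of turn. Its arguments: {"type":"object","properties":{"increments":{"type":"array","items":{"type":"array","items":{"type":"number","minimum":-1,"maximum":1}}},"fingers":{"type":"number"},"force":{"type":"number"}},"required":["increments"]}

```bash
mkdir -p pics; cat > h.py <<'E'
from plant import *
import numpy as np, cv2
from scipy.spatial.transform import Rotation as R
def ray(c,u,v):
    K=np.array([[c['fx'],0,c['cx']],[0,c['fy'],c['cy']],[0,0,1.]])
    x,y=(u-c['cx'])/c['fx'],(v-c['cy'])/c['fy']; rd=np.hypot(x,y); r=rd
    for _ in range(20): r=rd/(1+c['k1']*r*r)
    s=r/rd if rd>0 else 1
    T=np.array(c['T']); return T[:3,3],T[:3,:3]@np.array([x*s,y*s,1])
def onz(c,u,v,z):
    o,d=ray(c,u,v); return o+d*(z-o[2])/d[2]
def proj(c,p):
    T=np.array(c['T']); q=T[:3,:3].T@(np.array(p)-T[:3,3]); x,y=q[:2]/q[2]; f=1+c['k1']*(x*x+y*y)
    return c['fx']*x*f+c['cx'],c['fy']*y*f+c['cy']
def save(c,n,crop=None,s=1):
    im=c['image'][:,:,::-1]
    if crop: im=im[crop[1]:crop[3],crop[0]:crop[2]]
    cv2.imwrite('pics/'+n,cv2.resize(im,None,fx=s,fy=s,interpolation=cv2.INTER_CUBIC))
E
python3 - <<'E'
from h import *
ims=[]
for n in('scene','top'):
    c=read_camera(n); save(c,n+'.png',s=1.5); print(n,c['fx'],c['cx'],c['cy'],c['k1'],np.round(c['T'],3).tolist())
    np.save(n+'.npy',c,allow_pickle=True)
s=read_state();print(s)
E
```

```text
scene 448.8898458833744 254.98855499680514 188.95875540102824 -0.13847592345032442 [[-0.698, -0.481, 0.53, -0.2], [-0.716, 0.474, -0.512, 0.789], [-0.005, -0.737, -0.676, 0.933], [0.0, 0.0, 0.0, 1.0]]
top 395.88975823307425 242.3091795090341 194.70558211346722 -0.030699164098643542 [[-0.01, -0.996, 0.085, 0.4], [-1.0, 0.012, 0.025, 0.108], [-0.025, -0.085, -0.996, 1.276], [0.0, 0.0, 0.0, 1.0]]
{'t': 0.1, 'q': array([-1.19037974e+00,  1.31079585e-01,  1.48914865e+00, -1.66835680e-05,
        1.52301443e+00, -8.53882273e-02]), 'dq': array([ 0.00069323,  0.00033376, -0.00450563,  0.00019908, -0.00030386,
        0.00114214]), 'joint_torque': array([ 1.71245971e-03, -5.61346006e+01, -4.93095231e+01,  7.70827266e-02,
        2.91964004e-02, -1.09681378e-04]), 'tool_pos': array([ 0.26943281, -0.53587486,  0.40380765]), 'orientation': array([-3.05518561e+00, -7.24712664e-01,  4.06625978e-04]), 'force': array([-1.00161404,  0.01670594,  0.4701414 ]), 'wrist_torque': array([ 0.03688846, -0.0091291 ,  0.00943155]), 'gripper_force': 0.0, 'opening': 0.09314258517882633}
```

View pics/scene.png

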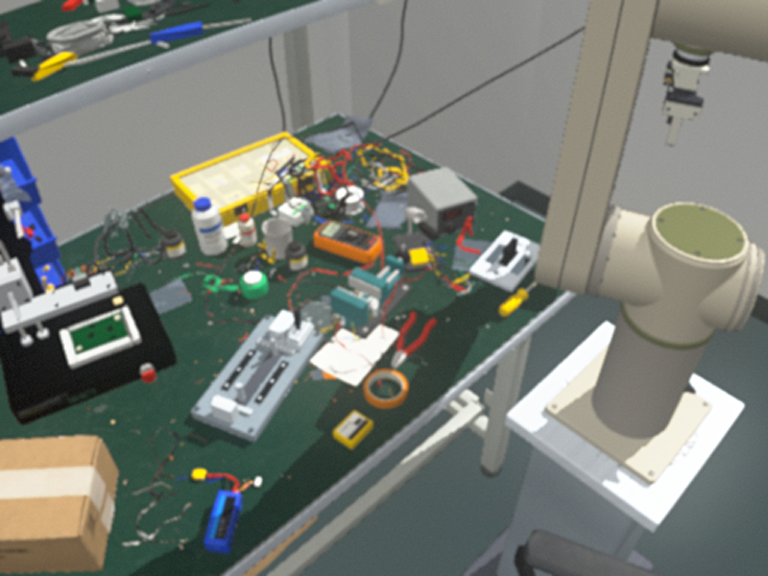

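View pics/top.png

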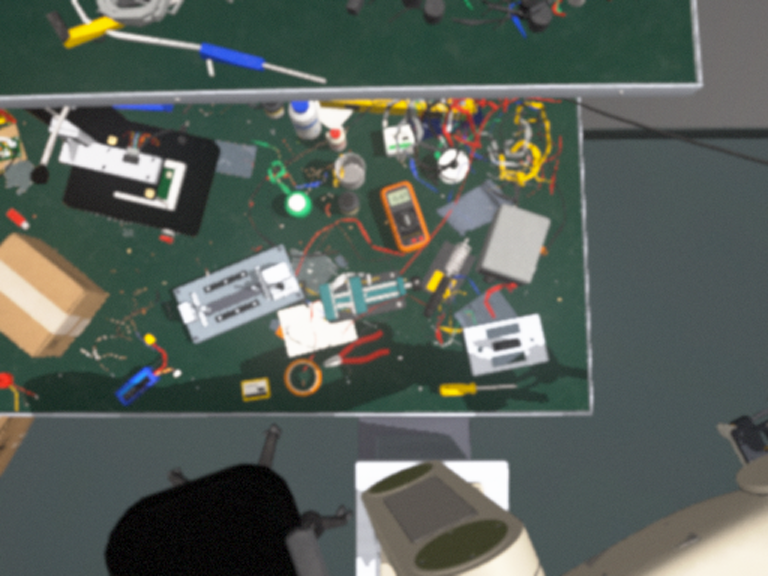

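The scene picture shows the jig at about (255,375) and the frame with its black rib at (508,258) (1.5x pixels). In the top view the jig is at (238,293), with its bolt at the right end near (290,265), and the frame is at (505,345). Next I'll take close crops.

```bash
python3 - <<'E'
from h import *
t=np.load('top.npy',allow_pickle=True).item(); s=np.load('scene.npy',allow_pickle=True).item()
def cr(c,b,w,h): return cv2.resize(c['image'][b[1]:b[3],b[0]:b[2],::-1],(w,h),interpolation=cv2.INTER_CUBIC)
a=cr(t,(110,155,210,235),400,320); b=cr(t,(300,200,370,256),400,320)
d=cr(s,(125,195,225,295),400,280) ; e=cr(s,(305,145,375,195),400,280)
cv2.imwrite('pics/crops.png',np.vstack([np.hstack([a,b]),np.hstack([d,e])]))
E
```

```text
(no output)
```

View pics/crops.png

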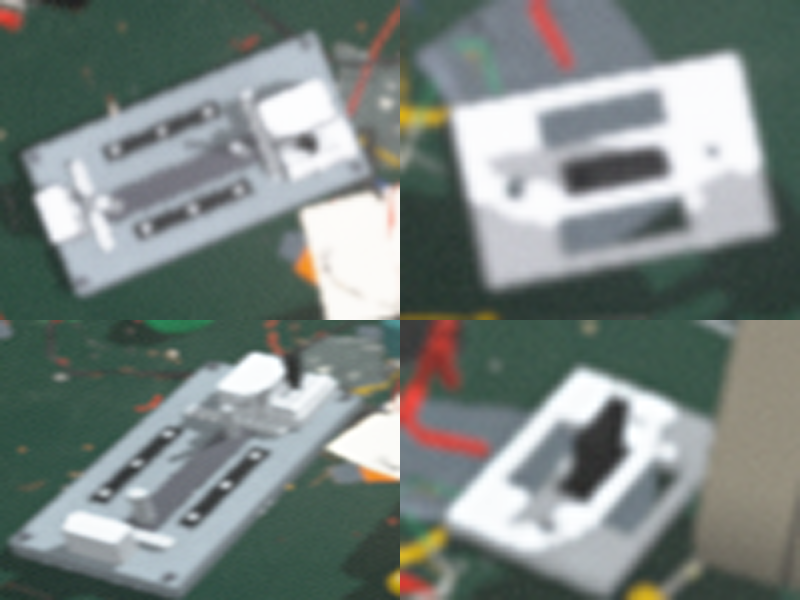

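The crops show the frame's wide hole at the left end (516,187) and its thin hole at (712,150), so frame +y points left, world +y. The jig's knob is at the right end (305,143), so jig +y also points left. The pins show near (112,203) and (238,150) in the top crop.

```bash
python3 - <<'E'
from h import *
t=np.load('top.npy',allow_pickle=True).item(); s=np.load('scene.npy',allow_pickle=True).item()
def corners(c,pts,z):
    P=np.array([onz(c,*p,z) for p in pts]); print(np.round(P[:,:2],4).tolist(),'c',P.mean(0).round(4),'sides',np.linalg.norm(np.roll(P,-1,0)-P,axis=1).round(4))
    d=(P[0]+P[3]-P[1]-P[2]); print('yaw +y dir',np.degrees(np.arctan2(-d[0],d[1])))
    return P
T=lambda x,y:(110+x/4,155+y/4)
F=lambda x,y:(300+(x-400)*.175,200+y*.175)
S=lambda x,y:(125+x/4,195+(y-320)/2.8)
FS=lambda x,y:(305+(x-400)*.175,145+(y-320)*50/280)
corners(t,[T(23,155),T(315,33),T(375,175),T(80,297)],.02)
corners(t,[F(452,108),F(740,52),F(776,235),F(490,290)],.010)
print('holes',onz(t,*F(516,187),.01),onz(t,*F(712,150),.01))
print('fs corners',[onz(s,*FS(*p),.01).round(3)[:2].tolist() for p in[(447,525),(580,367),(600,592)]])
def tri(a,b):
    o1,d1=ray(t,*a);o2,d2=ray(s,*b);k=np.linalg.lstsq(np.c_[d1,-d2],o2-o1,rcond=None)[0]
    p,q=o1+k[0]*d1,o2+k[1]*d2;return (p+q)/2,np.linalg.norm(p-q)
print('thick',tri(T(112,200),S(138,492)), onz(t,*T(112,200),.062),onz(s,*S(138,492),.062))
print('thin', onz(t,*T(238,148),.062))
print('knob',tri(T(306,143),S(294,355)),onz(t,*T(306,143),.092),onz(s,*S(294,350),.092))
# black rib
for c,b,n in((t,(325,220,350,236),'t'),(s,(330,155,350,178),'s')):
    g=c['image'][b[1]:b[3],b[0]:b[2]].max(2); m=(g<75).astype(np.uint8); k=cv2.findContours(m,0,1)[0]; k=max(k,key=cv2.contourArea)+np.array(b[:2]); r=cv2.minAreaRect(k);print(n,r,onz(c,*r[0],.052))
E
```

```text
[[0.5151, 0.5466], [0.6109, 0.3103], [0.4957, 0.2619], [0.4007, 0.4985]] c [0.5056 0.4043 0.02  ] sides [0.255  0.1249 0.2549 0.1241]
yaw +y dir 21.973666137125804
[[0.4283, -0.073], [0.4577, -0.234], [0.3561, -0.2505], [0.3275, -0.0917]] c [ 0.3924 -0.1623  0.01  ] sides [0.1637 0.103  0.1614 0.1025]
yaw +y dir 10.277755068348666
holes [ 0.38411134 -0.10744847  0.01      ] [ 0.4034165  -0.21665287  0.01      ]
fs corners [[0.421, -0.063], [0.459, -0.228], [0.329, -0.079]]
thick (array([0.47780078, 0.46642315, 0.05155042]), np.float64(0.005167362679234495)) [0.47541008 0.46135475 0.062     ] [0.47192677 0.47183752 0.062     ]
thin [0.51469868 0.36323253 0.062     ]
knob (array([0.51600156, 0.30659866, 0.08741886]), np.float64(0.0014952843300222983)) [0.51502686 0.30528717 0.092     ] [0.51802475 0.30538177 0.092     ]
t ((336.9864807128906, 229.41891479492188), (3.1235809326171875, 14.302711486816406), 80.53767395019531) [ 0.39418951 -0.15165933  0.052     ]
s ((339.2500305175781, 167.75), (7.0710673332214355, 16.263456344604492), 45.0) [ 0.37816176 -0.13062008  0.052     ]
```

```bash
python3 - <<'E'
from h import *
t=np.load('top.npy',allow_pickle=True).item(); s=np.load('scene.npy',allow_pickle=True).item()
def J(x,y,z): a=np.radians(22);return np.array([.5056+x*np.cos(a)-y*np.sin(a),.4043+x*np.sin(a)+y*np.cos(a),z])
def draw(c,b,k,n):
    im=cv2.resize(c['image'][b[1]:b[3],b[0]:b[2],::-1],None,fx=k,fy=k,interpolation=cv2.INTER_CUBIC)
    im=np.clip(im*0.8,0,255).astype(np.uint8)
    for (x,y,z),col in [((-.0065,.011+.056,.062),(0,0,255)),((-.0065,.011-.056,.062),(0,255,0)),((0,.011+.083,.054),(255,0,255)),((0,.011-.083,.054),(255,0,255)),((-.0285,-.0956,.092),(0,255,255))]+[((sx*.0625,sy*.1275,.02),(255,255,0)) for sx in(-1,1) for sy in(-1,1)]:
        u,v=proj(c,J(x,y,z)); cv2.circle(im,(int((u-b[0]+.5)*k),int((v-b[1]+.5)*k)),3,col,1)
    cv2.imwrite('pics/'+n,im)
draw(t,(112,158,207,232),8,'j1.png'); draw(s,(125,200,222,296),6,'j2.png')
E
```

```text
(no output)
```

View pics/j1.png

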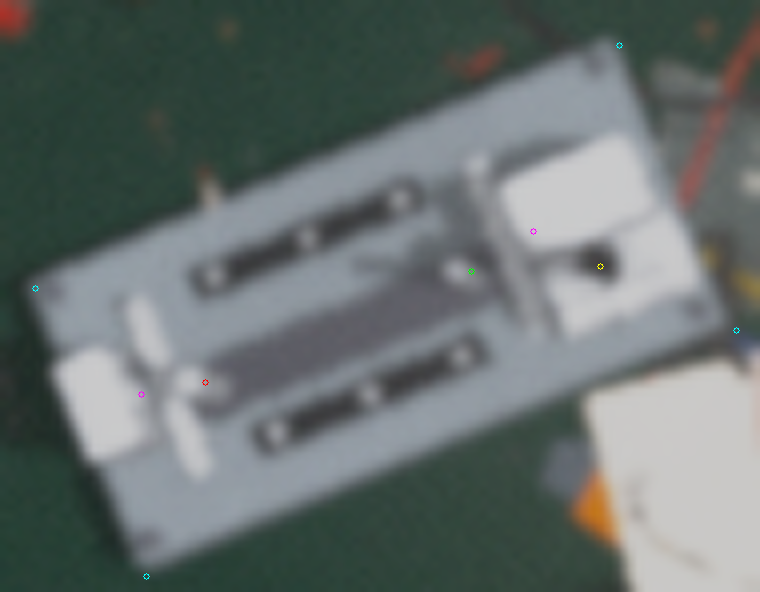

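View pics/j2.png

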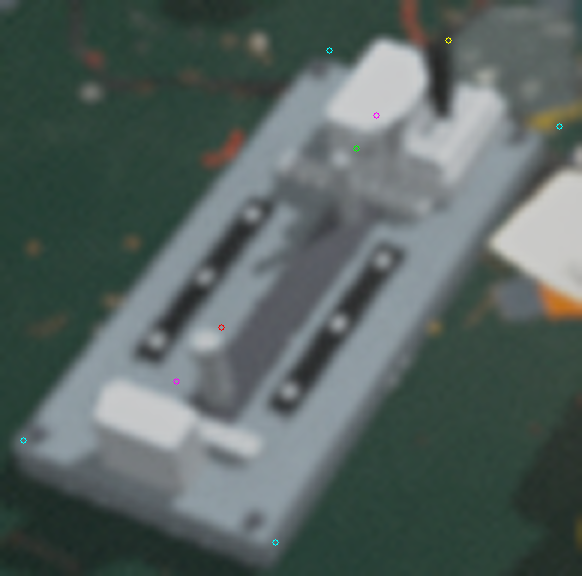

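The base corners drawn from my estimate lie 5–10 display px off the picture. In the top crop they are really at (28,283), (607,38), (725,328) and (147,572), the thick pin top at about (188,380) and the thin one at about (457,268). I'll refit the jig with these and the rests and blocks.

```bash
python3 - <<'E'
from h import *
t=np.load('top.npy',allow_pickle=True).item(); s=np.load('scene.npy',allow_pickle=True).item()
p=lambda x,y:(112+x/8-.5,158+y/8-.5)
q=lambda x,y:(125+x/6-.5,200+y/6-.5)
for c,f,cs,pts in((t,p,[(28,283),(607,38),(725,328),(147,572)],dict(thick=(188,380,.062),thin=(457,268,.062),restL=(169,386,.026),restR=(506,245,.026),blkL=(128,398,.054),blkR=(514,215,.054),blkLout=(76,417,.054),knob=(600,262,.092))),
 (s,q,[(15,442),(303,62),(548,135),(275,550)],dict(thick=(207,338,.062),thin=(341,157,.062),blkLi=(155,395,.054),blkRi=(375,100,.054),knob=(441,42,.092)))):
    P=np.array([onz(c,*f(*k),.02) for k in cs]); ce=P.mean(0); d=P[0]+P[3]-P[1]-P[2]; d/=np.linalg.norm(d); x=np.array([d[1],-d[0],0])
    print('centre',ce.round(4),'yaw',np.degrees(np.arctan2(-d[0],d[1])).round(2),np.linalg.norm(np.roll(P,-1,0)-P,axis=1).round(4))
    for n,(u,v,z) in pts.items():
        w=onz(c,*f(u,v),z); print(n,w.round(4),'jig',np.round([(w-ce)@x,(w-ce)@d],4))
E
```

```text
centre [0.5076 0.4075 0.02  ] yaw 22.32 [0.2534 0.1269 0.2505 0.1268]
thick [0.4755 0.4708 0.062 ] jig [-0.0056  0.0707]
thin [0.5178 0.366  0.062 ] jig [-0.0063 -0.0423]
restL [0.4754 0.4892 0.026 ] jig [0.0013 0.0878]
restR [0.5303 0.354  0.026 ] jig [ 0.0007 -0.0581]
blkL [0.4692 0.4968 0.054 ] jig [-0.0016  0.0972]
blkR [0.5391 0.3454 0.054 ] jig [ 0.0056 -0.0694]
blkLout [0.462  0.5172 0.054 ] jig [-0.0005  0.1188]
knob [0.5165 0.3053 0.092 ] jig [-0.0305 -0.0979]
centre [0.5059 0.411  0.02  ] yaw 23.06 [0.2456 0.1303 0.2512 0.1298]
thick [0.4744 0.4716 0.062 ] jig [-0.0052  0.0681]
thin [0.517  0.3684 0.062 ] jig [-0.0065 -0.0435]
blkLi [0.4709 0.5021 0.054 ] jig [0.0035 0.0976]
blkRi [0.5409 0.3317 0.054 ] jig [ 0.0012 -0.0867]
knob [0.5166 0.3082 0.092 ] jig [-0.0304 -0.0988]
```

Both views agree: pins 113 mm apart, pin midpoint about (0.4964, 0.4190), yaw about 22.1°, slide x about -6 mm, knob about (0.5165, 0.306). The frame lies at about (0.394,-0.161), yaw 10.3°. Next I go above it.

```bash
cat >> h.py <<'E'
def plan(x,y,z,yaw):
    "yaw: deg of tool y in world; tool down"
    s=read_state(); M=R.from_rotvec(s['orientation']); a=np.radians(yaw)
    Y=np.array([np.cos(a),np.sin(a),0]); Z=np.array([0,0,-1.]); G=R.from_matrix(np.c_[np.cross(Y,Z),Y,Z])
    d=M.inv().apply(np.array([x,y,z])-s['tool_pos'])/.2; w=(M.inv()*G).as_rotvec()
    y0=M.as_matrix()[:,1]
    print('t',round(s['t'],2),'pos',s['tool_pos'].round(4),'yaw',np.degrees(np.arctan2(y0[1],y0[0])).round(2),'q6',s['q'][5].round(2),'F',s['force'].round(1),'open',round(s['opening'],4))
    print('shift',d.round(4),'turn',(w/np.pi).round(4))
E
python3 -c "
from h import *
plan(.394,-.161,.29,10.3)"
```

```text
t 0.1 pos [ 0.2694 -0.5359  0.4038] yaw -63.31 q6 -0.09 F [-1.   0.   0.5] open 0.0931
shift [ 1.3983 -1.394   0.5715] turn [-4.00e-04 -4.00e-04 -4.09e-01]
```

Call:
arm_command --pt "0.14 -0.14 0.05 0 0 -0.041" --pt "0.28 -0.28 0.1 0 0 -0.082" --pt "0.42 -0.42 0.15 0 0 -0.123" --pt "0.56 -0.56 0.2 0 0 -0.164" --pt "0.7 -0.7 0.25 0 0 -0.205" --fingers -1

```text
t: 0.72
tool_pos: [0.3318, -0.3467, 0.354]
orientation: [-2.666, -1.66, -0.0]
force: [-0.4, 0.9, 0.2]
opening: 0.0928
gripper_force: 0.0
```

```bash
python3 -c "
from h import *
plan(.394,-.161,.29,10.3)"
```

```text
t 0.72 pos [ 0.3318 -0.3467  0.354 ] yaw -26.18 q6 -0.46 F [-0.4  0.9  0.2] open 0.0928
shift [ 0.9705 -0.1306  0.3204] turn [-1.000e-04 -2.000e-04 -2.027e-01]
```

Call:
arm_command --pt "0.22 -0.03 0.07 0 0 -0.05" --pt "0.45 -0.06 0.14 0 0 -0.1" --pt "0.68 -0.09 0.22 0 0 -0.15" --pt "0.9 -0.12 0.29 0 0 -0.203" --pt "0.97 -0.13 0.32 0 0 -0.203"

```text
t: 1.35
tool_pos: [0.3947, -0.1607, 0.2895]
orientation: [-2.012, -2.41, 0.0]
force: [0.1, -0.1, -0.3]
opening: 0.0934
gripper_force: 0.0
```

```bash
python3 - <<'E'
from h import *
plan(.394,-.161,.203,10.3)
c=read_camera('top'); s=read_camera('scene')
a=cv2.resize(c['image'][190:262,295:375,::-1],(400,360),interpolation=cv2.INTER_CUBIC)
b=cv2.resize(s['image'][100:200,290:390,::-1],(400,360),interpolation=cv2.INTER_CUBIC)
cv2.imwrite('pics/pick.png',np.hstack([a,b]))
E
```

```text
t 1.35 pos [ 0.3947 -0.1607  0.2895] yaw 10.3 q6 -0.69 F [ 0.1 -0.1 -0.3] open 0.0934
shift [-0.0015 -0.0029  0.4325] turn [-0.0004 -0.0005 -0.    ]
```

View pics/pick.png

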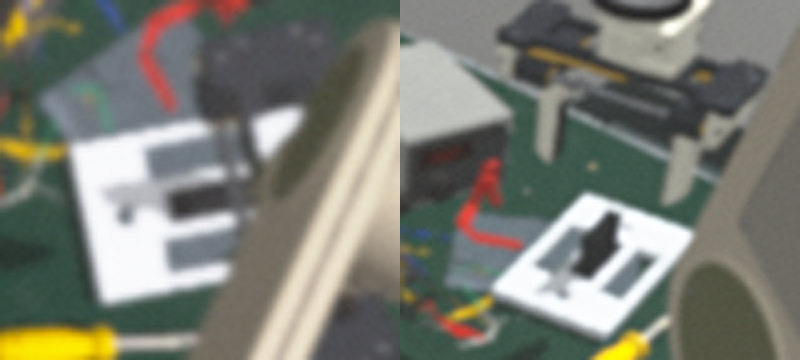

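The fingers straddle the black rib, at (600,245) in the right half, and line up with the frame. I'll go down and grip.

Call:
arm_command --pt "0 0 0.1 0 0 0" --pt "0 0 0.22 0 0 0" --pt "0 0 0.34 0 0 0" --pt "0 0 0.42 0 0 0" --pt "0 0 0.432 0 0 0"

```text
t: 2.08
tool_pos: [0.3942, -0.1634, 0.2036]
orientation: [-2.018, -2.406, 0.001]
force: [-0.2, 0.2, -0.1]
opening: 0.093
gripper_force: 0.0
```

Call:
arm_command --pt "0 0 0 0 0 0" --pt "0 0 0 0 0 0" --pt "0 0 0 0 0 0" --pt "0 0 0 0 0 0" --pt "0 0 0 0 0 0" --fingers 1 --force 35

```text
t: 2.7
tool_pos: [0.3948, -0.1627, 0.2045]
orientation: [2.016, 2.409, 0.0]
force: [-0.1, -0.1, -0.3]
opening: 0.0476
gripper_force: 0.0
```

Call:
arm_command --pt "0 0 0 0 0 0" --pt "0 0 0 0 0 0" --pt "0 0 0 0 0 0" --pt "0 0 0 0 0 0" --pt "0 0 0 0 0 0"

```text
t: 3.32
tool_pos: [0.3948, -0.1628, 0.2043]
orientation: [2.017, 2.409, 0.0]
force: [0.5, 0.1, -0.2]
opening: 0.0139
gripper_force: 35.0
```

```bash
python3 -c "
from h import *
plan(.394,-.161,.36,10.3)"
```

```text
t 3.33 pos [ 0.3948 -0.1628  0.2043] yaw 10.12 q6 -0.69 F [ 0.5  0.1 -0.2] open 0.0139
shift [ 0.0095 -0.0021 -0.7783] turn [ 0.    -0.    -0.001]
```

Call:
arm_command --pt "0 0 -0.06 0 0 0" --pt "0 0 -0.2 0 0 0" --pt "0 0 -0.36 0 0 0" --pt "0 0 -0.52 0 0 0" --pt "0 0 -0.65 0 0 0"

```text
t: 3.95
tool_pos: [0.3946, -0.1627, 0.3363]
orientation: [2.016, 2.408, 0.0]
force: [-0.6, -0.4, -3.6]
opening: 0.014
gripper_force: 35.0
```

```bash
python3 -c "
from h import *
plan(.496,.419,.33,22.1)"
```

```text
t 3.95 pos [ 0.3946 -0.1627  0.3363] yaw 10.13 q6 -0.69 F [-0.6 -0.4 -3.6] open 0.014
shift [2.7742 1.0107 0.0302] turn [ 0.0002  0.0002 -0.0665]
```

Call:
arm_command --pt "0.12 0.04 0 0 0 0" --pt "0.33 0.12 0 0 0 0" --pt "0.54 0.2 0 0 0 0" --pt "0.76 0.28 0 0 0 0" --pt "0.98 0.35 0 0 0 0"

```text
t: 4.58
tool_pos: [0.4258, 0.0416, 0.3315]
orientation: [-2.015, -2.402, 0.021]
force: [-11.5, -11.8, -16.9]
opening: 0.0226
gripper_force: 33.3
```

Call:
arm_command --pt "0.2 0.07 0 0 0 0" --pt "0.4 0.14 0 0 0 0" --pt "0.6 0.21 0 0 0 0" --pt "0.8 0.28 0 0 0 0" --pt "0.98 0.35 0 0 0 0"

```text
t: 5.2
tool_pos: [0.4636, 0.2493, 0.3355]
orientation: [2.016, 2.409, 0.001]
force: [0.1, 0.2, 0.8]
opening: 0.0005
gripper_force: 0.0
```

```bash
python3 -c "
from h import *
plan(.496,.419,.31,22.1)"
```

```text
t 5.2 pos [0.4636 0.2493 0.3355] yaw 10.16 q6 0.22 F [0.1 0.2 0.8] open 0.0005
shift [0.8067 0.3088 0.1279] turn [ 0.0003 -0.     -0.0663]
```

The grip was lost on the way because the frame hit something. I'll look.

```bash
python3 - <<'E'
from h import *
c=read_camera('top'); s=read_camera('scene')
np.save('top2.npy',c,allow_pickle=True);np.save('scene2.npy',s,allow_pickle=True)
cv2.imwrite('pics/drop.png',np.vstack([cv2.resize(c['image'][120:280,100:380,::-1],(525,300)),cv2.resize(s['image'][90:290,100:400,::-1],(525,300))]))
E
```

```text
(no output)
```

View pics/drop.png

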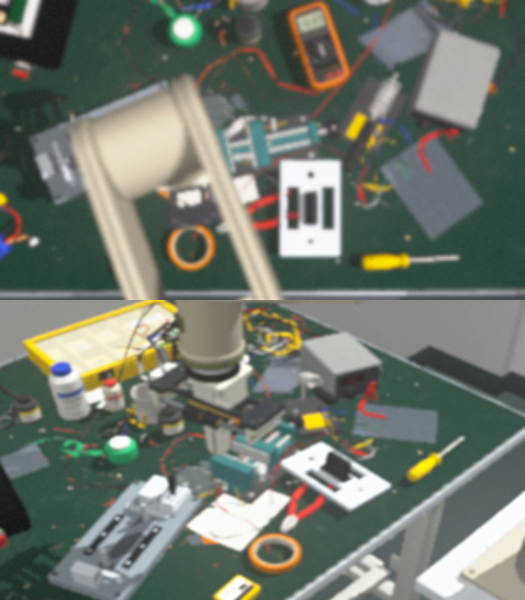

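The frame fell upright at about (310,208) in the top half of the picture, turned roughly 90°, beside the teal vise with one edge near the pliers' handles. It must have clipped the vise. I'll measure its corners, height, tilt and end holes, and check the bystanders.

```bash
python3 - <<'E'
from h import *
t=np.load('top2.npy',allow_pickle=True).item(); s=np.load('scene2.npy',allow_pickle=True).item()
t0=np.load('top.npy',allow_pickle=True).item(); s0=np.load('scene.npy',allow_pickle=True).item()
def quad(c,seed):
    h=cv2.cvtColor(c['image'],cv2.COLOR_RGB2HSV); m=((h[:,:,2]>150)&(h[:,:,1]<50)).astype(np.uint8)
    n,l=cv2.connectedComponents(m); L=l[seed[1],seed[0]]; print('lab',L,(l==L).sum())
    k=cv2.findContours((l==L).astype(np.uint8),0,1)[0]; k=max(k,key=cv2.contourArea); hull=cv2.convexHull(k)
    e=.02
    while True:
        a=cv2.approxPolyDP(hull,e*cv2.arcLength(hull,True),True)[:,0]
        if len(a)<=4: break
        e+=.005
    print(a.tolist(),cv2.minAreaRect(k)); return a
a=quad(t,(268,210))
b=quad(s,(int(100+300/1.75),int(90+162/1.5)))
def tri(p,q):
    o1,d1=ray(t,*p);o2,d2=ray(s,*q);k=np.linalg.lstsq(np.c_[d1,-d2],o2-o1,rcond=None)[0]
    P,Q=o1+k[0]*d1,o2+k[1]*d2;return (P+Q)/2,np.linalg.norm(P-Q)
for p in a:
    r=min((tri(p,q)+(q,) for q in b),key=lambda r:r[1]); g=[(tri(p,q)) for q in b]
    print(p,onz(t,*p,.01).round(4),[ (x[0].round(3).tolist(),round(x[1],3)) for x in g if abs(x[0][2])<.1 and x[1]<.02])
def red(c): 
    h=cv2.cvtColor(c['image'],cv2.COLOR_RGB2HSV); return (((h[:,:,0]<6)|(h[:,:,0]>174))&(h[:,:,1]>150)&(h[:,:,2]>90))
for n,c,bx in(('t0',t0,(215,215,265,250)),('t2',t,(215,215,265,250)),('s0',s0,(255,200,300,250)),('s2',s,(255,200,300,250))):
    v,u=np.nonzero(red(c)[bx[1]:bx[3],bx[0]:bx[2]]); print(n,len(u),u.min()+bx[0],u.max()+bx[0],v.min()+bx[1],v.max()+bx[1])
k=lambda c,b,w,h:cv2.resize(c['image'][b[1]:b[3],b[0]:b[2],::-1],(w,h),interpolation=cv2.INTER_CUBIC)
cv2.imwrite('pics/f2.png',np.hstack([k(t,(215,195,295,265),400,350),k(s,(240,180,330,260),400,350)]))
E
```

```text
lab 63 1329
[[280, 205], [281, 255], [250, 256], [249, 205]] ((265.0, 230.5), (51.0, 32.0), 90.0)
lab 207 1145
[[260, 197], [283, 184], [323, 213], [298, 229]] ((291.0, 206.0), (60.40000915527344, 28.400001525878906), 36.869895935058594)
[280 205] [0.4737 0.0187 0.01  ] [([0.473, 0.019, 0.019], np.float64(0.0))]
[281 255] [0.3152 0.0183 0.01  ] [([0.315, 0.018, 0.006], np.float64(0.0))]
[250 256] [0.3128 0.1164 0.01  ] [([0.317, 0.119, 0.014], np.float64(0.009))]
[249 205] [0.4748 0.1178 0.01  ] [([0.474, 0.118, 0.029], np.float64(0.0))]
t0 202 227 258 221 241
t2 107 233 257 224 241
s0 186 265 290 208 235
s2 152 264 284 214 235
```

View pics/f2.png

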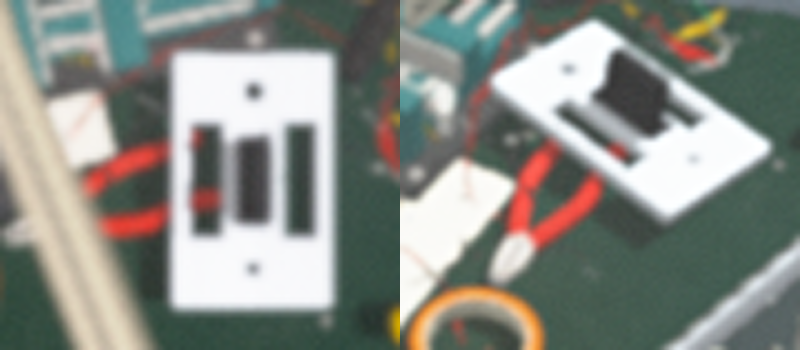

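The frame lies upright but tilted about 5° each way, propped on the pliers' handles. Its middle is at about (0.395,0.068) and its big hole at the far (+x) end, at (253,90) in the picture. I'll grip it with the tool tilted to match, set it flat on the clear bench and regrip.

```bash
cat >> h.py <<'E'
def plan2(p,yaw,n=(0,0,1)):
    s=read_state(); M=R.from_rotvec(s['orientation']); a=np.radians(yaw)
    Z=-np.array(n,float); Z/=np.linalg.norm(Z); Y=np.array([np.cos(a),np.sin(a),0]); Y-=Z*(Y@Z); Y/=np.linalg.norm(Y)
    G=R.from_matrix(np.c_[np.cross(Y,Z),Y,Z])
    d=M.inv().apply(np.array(p)-s['tool_pos'])/.2; w=(M.inv()*G).as_rotvec()
    print('t',round(s['t'],2),'pos',s['tool_pos'].round(4),'q6',s['q'][5].round(2),'F',s['force'].round(1),'shift',d.round(4),'turn',(w/np.pi).round(4))
E
python3 -c "
from h import *
plan2((.38,.055,.42),-90)"
```

```text
t 5.3 pos [0.4637 0.2506 0.3354] q6 0.22 F [ 0.5 -0.5  0.1] shift [-0.8869 -0.5859 -0.4247] turn [-0.     -0.0006  0.5572]
```

Call:
arm_command --pt "0 0 -0.2 0 0 0.056" --pt "0 0 -0.42 0 0 0.112" --pt "-0.2 -0.14 -0.42 0 0 0.168" --pt "-0.45 -0.3 -0.42 0 0 0.224" --pt "-0.7 -0.46 -0.42 0 0 0.28" --fingers -1

```text
t: 5.92
tool_pos: [0.3964, 0.092, 0.4191]
orientation: [2.853, 1.313, 0.001]
force: [0.4, -0.7, -0.7]
opening: 0.0456
gripper_force: 0.0
```

```bash
python3 -c "
from h import *
n=np.array([-.075,-.08,1]);n/=np.linalg.norm(n)
plan2(np.array([.395,.0685,.017])+n*.26,-90,n)"
```

```text
t 5.92 pos [0.3964 0.092  0.4191] q6 0.81 F [ 0.4 -0.7 -0.7] shift [-0.2357  0.0639  0.7181] turn [0.0138 0.033  0.2735]
```

Call:
arm_command --pt "-0.05 0.01 0.1 0.003 0.007 0.055" --pt "-0.1 0.03 0.25 0.006 0.014 0.11" --pt "-0.16 0.04 0.4 0.009 0.02 0.165" --pt "-0.2 0.05 0.56 0.012 0.027 0.22" --pt "-0.236 0.064 0.718 0.014 0.033 0.273"

```text
t: 6.55
tool_pos: [0.3765, 0.0486, 0.2745]
orientation: [-3.058, -0.005, -0.114]
force: [0.5, -0.4, 0.0]
opening: 0.0917
gripper_force: 0.0
```

```bash
python3 - <<'E'
from h import *
n=np.array([-.075,-.08,1]);n/=np.linalg.norm(n)
plan2(np.array([.395,.0685,.017])+n*.193,-90,n)
t=read_camera('top'); s=read_camera('scene')
k=lambda c,b,w,h:cv2.resize(c['image'][b[1]:b[3],b[0]:b[2],::-1],(w,h),interpolation=cv2.INTER_CUBIC)
cv2.imwrite('pics/f3.png',np.hstack([k(t,(215,195,295,265),400,350),k(s,(220,150,330,250),400,350)]))
E
```

```text
t 6.55 pos [0.3765 0.0486 0.2745] q6 1.49 F [ 0.5 -0.4  0. ] shift [-0.0042  0.0041  0.3295] turn [-0.0005  0.      0.0001]
```

View pics/f3.png

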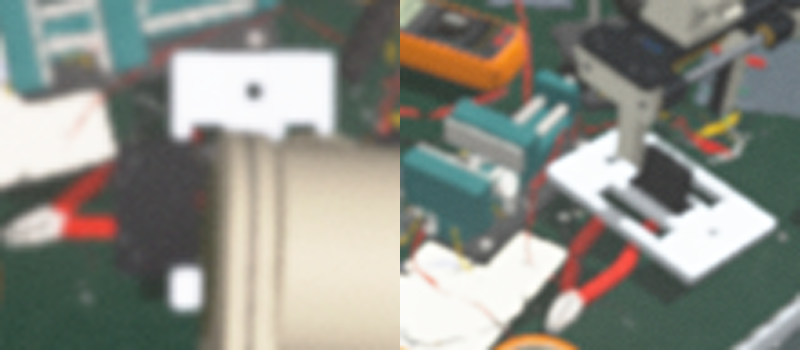

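One finger stands to the left of the rib at (630,130), with its tip above the frame, so the fingers straddle the rib. I'll go down, grip, and lift straight up and high.

Call:
arm_command --pt "0 0 0.08 0 0 0" --pt "0 0 0.17 0 0 0" --pt "0 0 0.25 0 0 0" --pt "0 0 0.3 0 0 0" --pt "0 0 0.325 0 0 0"

```text
t: 7.28
tool_pos: [0.382, 0.0548, 0.2107]
orientation: [-3.059, -0.017, -0.113]
force: [0.8, -1.3, -0.0]
opening: 0.0927
gripper_force: 0.0
```

Call:
arm_command --pt "0 0 0 0 0 0" --pt "0 0 0 0 0 0" --pt "0 0 0 0 0 0" --pt "0 0 0 0 0 0" --pt "0 0 0 0 0 0" --fingers 1 --force 50

```text
t: 7.9
tool_pos: [0.3817, 0.0547, 0.2102]
orientation: [-3.059, -0.014, -0.112]
force: [-0.1, 0.4, 0.2]
opening: 0.0475
gripper_force: 0.0
```

Call:
arm_command --pt "0 0 0 0 0 0" --pt "0 0 0 0 0 0" --pt "0 0 0 0 0 0" --pt "0 0 0 0 0 0" --pt "0 0 0 0 0 0"

```text
t: 8.52
tool_pos: [0.3819, 0.0546, 0.2104]
orientation: [-3.059, -0.014, -0.114]
force: [0.4, -2.5, 2.5]
opening: 0.0142
gripper_force: 49.9
```

Call:
arm_command --pt "0 0 -0.05 0 0 0" --pt "0 0 -0.2 0 0 0" --pt "0 0 -0.4 0 0 0" --pt "0 0 -0.6 0 0 0" --pt "0 0 -0.75 0 0 0"

```text
t: 9.15
tool_pos: [0.3698, 0.0428, 0.3599]
orientation: [-3.058, -0.015, -0.109]
force: [0.5, -0.0, -3.1]
opening: 0.0137
gripper_force: 50.0
```

```bash
python3 - <<'E'
from h import *
plan2((.394,-.161,.33),-30)
exec('''
def red(c): 
    h=cv2.cvtColor(c['image'],cv2.COLOR_RGB2HSV); return (((h[:,:,0]<6)|(h[:,:,0]>174))&(h[:,:,1]>150)&(h[:,:,2]>90))
''')
s=read_camera('scene'); s0=np.load('scene.npy',allow_pickle=True).item()
for c in(s0,s):
    v,u=np.nonzero(red(c)[200:250,255:300]); print(len(u),u.mean()+255,v.mean()+200,u.min()+255,u.max()+255,v.min()+200,v.max()+200)
E
```

```text
t 9.15 pos [0.3698 0.0428 0.3599] q6 1.49 F [ 0.5 -0.  -3.1] shift [0.1031 1.0292 0.0733] turn [-0.0118 -0.0342 -0.3299]
186 276.0806451612903 222.25806451612902 265 290 208 235
228 275.70175438596493 222.1315789473684 264 289 208 235
```

The pliers haven't moved (red mask means within 0.4 px). I'll carry the frame high to its old clear spot and level it.

Call:
arm_command --pt "0.01 0.1 -0.1 -0.002 -0.006 -0.055" --pt "0.03 0.3 -0.15 -0.004 -0.012 -0.11" --pt "0.05 0.5 -0.15 -0.006 -0.018 -0.165" --pt "0.07 0.7 -0.15 -0.009 -0.026 -0.22" --pt "0.09 0.9 -0.15 -0.011 -0.033 -0.275"

```text
t: 9.82
tool_pos: [0.3884, -0.1403, 0.375]
orientation: [-2.833, -1.335, 0.001]
force: [1.0, 0.6, -2.7]
opening: 0.0136
gripper_force: 50.0
```

```bash
python3 -c "
from h import *
plan2((.396,-.161,.245),10)"
```

```text
t 9.82 pos [ 0.3884 -0.1403  0.375 ] q6 0.22 F [ 1.   0.6 -2.7] shift [-0.058  0.101  0.649] turn [-0.0022 -0.0022 -0.2753]
```

Call:
arm_command --pt "-0.01 0.02 0.08 0 0 -0.055" --pt "-0.03 0.04 0.22 0 0 -0.11" --pt "-0.04 0.06 0.36 0 0 -0.165" --pt "-0.05 0.08 0.5 0 0 -0.22" --pt "-0.058 0.1 0.65 0 0 -0.275"

```text
t: 10.45
tool_pos: [0.3958, -0.1597, 0.2442]
orientation: [-2.015, -2.399, -0.006]
force: [0.5, 0.4, -2.3]
opening: 0.0136
gripper_force: 50.0
```

Call:
arm_command --pt "0 0 0.03 0 0 0" --pt "0 0 0.06 0 0 0" --pt "0 0 0.09 0 0 0" --pt "0 0 0.12 0 0 0" --pt "0 0 0.15 0 0 0"

```text
t: 11.08
tool_pos: [0.3984, -0.1625, 0.2202]
orientation: [2.027, 2.396, 0.003]
force: [-2.6, -13.4, 18.2]
opening: 0.0136
gripper_force: 50.0
```

```bash
python3 -c "
from h import *
plan2((.396,-.161,.203),10)"
```

```text
t 11.07 pos [ 0.3984 -0.1625  0.2202] q6 -0.67 F [ -2.6 -13.4  18.2] shift [ 0.0095 -0.0111  0.0862] turn [ 0.0011  0.0004 -0.0026]
```

Call:
arm_command --pt "0 0 -0.01 0 0 0" --pt "0 0 -0.015 0 0 0" --pt "0 0 -0.015 0 0 0" --pt "0 0 -0.015 0 0 0" --pt "0 0 -0.015 0 0 0"

```text
t: 11.7
tool_pos: [0.3966, -0.1599, 0.2194]
orientation: [-2.024, -2.395, -0.007]
force: [2.1, -3.4, 5.5]
opening: 0.0138
gripper_force: 50.0
```

Call:
arm_command --pt "0 0 0 0 0 0" --pt "0 0 0 0 0 0" --pt "0 0 0 0 0 0" --pt "0 0 0 0 0 0" --pt "0 0 0 0 0 0" --fingers 0.3

```text
t: 12.32
tool_pos: [0.396, -0.1596, 0.2186]
orientation: [-2.022, -2.393, -0.006]
force: [-1.0, 0.0, -0.0]
opening: 0.0323
gripper_force: 0.0
```

```bash
python3 - <<'E'
from h import *
plan2((.396,-.161,.203),10)
s=read_camera('scene');np.save('scene3.npy',s,allow_pickle=True)
h=cv2.cvtColor(s['image'],cv2.COLOR_RGB2HSV); m=((h[:,:,2]>150)&(h[:,:,1]<50)).astype(np.uint8)
n,l,st,ce=cv2.connectedComponentsWithStats(m)
for i in range(1,n):
    if st[i,4]>100 and 280<ce[i][0]<400 and 120<ce[i][1]<230:
        k=cv2.findContours((l==i).astype(np.uint8),0,1)[0]; k=max(k,key=cv2.contourArea); a=cv2.approxPolyDP(cv2.convexHull(k),3,True)[:,0]
        print(st[i],[(p.tolist(),onz(s,*p,.01).round(4)[:2].tolist()) for p in a])
E
```

```text
t 12.32 pos [ 0.396  -0.1596  0.2186] q6 -0.68 F [-1.  0. -0.] shift [-0.0076 -0.001   0.078 ] turn [-0.0007 -0.0028 -0.0022]
[273 111  40  28 708] [([298, 111], [0.7219, -0.3306]), ([308, 117], [0.6687, -0.3265]), ([311, 133], [0.5945, -0.2561]), ([290, 138], [0.6263, -0.1807]), ([273, 118], [0.7548, -0.2287])]
[337 118  28  23 294] [([364, 120], [0.5111, -0.4615]), ([353, 140], [0.465, -0.3297]), ([337, 134], [0.5263, -0.3178]), ([337, 126], [0.557, -0.3574])]
[314 147  50  45 917] [([334, 147], [0.4864, -0.2498]), ([363, 162], [0.3689, -0.2543]), ([341, 191], [0.3338, -0.0903]), ([314, 179], [0.4275, -0.074])]
```

The frame sits on the bench, yaw about 9.9°, its middle about 11 mm further toward -y than my grip. I'll recentre, lower and regrip.

```bash
python3 -c "
from h import *
plan2((.398,-.171,.203),10)"
```

```text
t 12.38 pos [ 0.396  -0.1596  0.2187] q6 -0.68 F [-0.8  0.1  0.6] shift [-0.0584  0.0004  0.0778] turn [-0.0007 -0.0027 -0.0022]
```

Call:
arm_command --pt "-0.02 0 0 0 0 0" --pt "-0.04 0 0 0 -0.001 -0.001" --pt "-0.058 0 0.02 -0.001 -0.003 -0.002" --pt "-0.058 0 0.05 -0.001 -0.003 -0.002" --pt "-0.058 0 0.078 -0.001 -0.003 -0.002"

```text
t: 13.0
tool_pos: [0.3978, -0.1709, 0.2024]
orientation: [2.02, 2.405, 0.0]
force: [-0.3, -0.1, -0.3]
opening: 0.0324
gripper_force: 0.0
```

Call:
arm_command --pt "0 0 0 0 0 0" --pt "0 0 0 0 0 0" --pt "0 0 0 0 0 0" --pt "0 0 0 0 0 0" --pt "0 0 0 0 0 0" --fingers 1 --force 55

```text
t: 13.62
tool_pos: [0.398, -0.1709, 0.2031]
orientation: [2.019, 2.405, 0.0]
force: [0.6, 0.2, -1.0]
opening: 0.0135
gripper_force: 55.0
```

```bash
python3 -c "
from h import *
plan2((.396,-.171,.45),10)"
```

```text
t 13.62 pos [ 0.398  -0.1709  0.2031] q6 -0.7 F [ 0.6  0.2 -1. ] shift [ 3.0000e-04 -8.5000e-03 -1.2345e+00] turn [ 0.0004  0.0003 -0.0002]
```

Call:
arm_command --pt "0 0 -0.1 0 0 0" --pt "0 0 -0.3 0 0 0" --pt "0 0 -0.55 0 0 0" --pt "0 0 -0.8 0 0 0" --pt "0 0 -1.0 0 0 0"

```text
t: 14.25
tool_pos: [0.3975, -0.1707, 0.4049]
orientation: [2.019, 2.404, 0.0]
force: [0.9, -0.0, -2.9]
opening: 0.0139
gripper_force: 55.0
```

```bash
python3 -c "
from h import *
plan2((.496,.419,.40),22.1)"
```

```text
t 14.25 pos [ 0.3975 -0.1707  0.4049] q6 -0.7 F [ 0.9 -0.  -2.9] shift [2.819  0.9953 0.022 ] turn [ 0.0005  0.0005 -0.0674]
```

Call:
arm_command --pt "0.1 0.03 -0.1 0 0 0" --pt "0.3 0.08 -0.15 0 0 0" --pt "0.52 0.15 -0.15 0 0 0" --pt "0.74 0.2 -0.15 0 0 0" --pt "0.96 0.25 -0.15 0 0 0"

```text
t: 14.88
tool_pos: [0.4133, 0.0283, 0.4325]
orientation: [2.02, 2.405, -0.0]
force: [-0.0, 1.0, -3.3]
opening: 0.0134
gripper_force: 55.0
```

Call:
arm_command --pt "0.2 0.06 0 0 0 0" --pt "0.4 0.13 0 0 0 -0.01" --pt "0.6 0.21 0 0 0 -0.025" --pt "0.8 0.29 0 0 0 -0.045" --pt "0.98 0.37 0 0 0 -0.067"

```text
t: 15.5
tool_pos: [0.4525, 0.2343, 0.4322]
orientation: [1.752, 2.607, -0.001]
force: [0.6, -0.6, -2.6]
opening: 0.0137
gripper_force: 55.0
```

```bash
python3 -c "
from h import *
plan2((.496,.419,.32),22.1)"
```

```text
t 15.5 pos [0.4525 0.2343 0.4322] q6 -0.01 F [ 0.6 -0.6 -2.6] shift [0.7734 0.5502 0.5599] turn [-0.0001  0.0004  0.0005]
```

Call:
arm_command --pt "0.18 0.12 0 0 0 0" --pt "0.38 0.26 0.05 0 0 0" --pt "0.56 0.4 0.2 0 0 0" --pt "0.72 0.51 0.38 0 0 0" --pt "0.773 0.55 0.56 0 0 0"

```text
t: 16.12
tool_pos: [0.4964, 0.4192, 0.3185]
orientation: [1.754, 2.606, -0.001]
force: [-0.1, -1.4, -4.0]
opening: 0.0136
gripper_force: 55.0
```

```bash
python3 - <<'E'
from h import *
plan2((.496,.419,.28),22.1)
t=read_camera('top');s=read_camera('scene');np.save('top4.npy',t,allow_pickle=True);np.save('scene4.npy',s,allow_pickle=True)
k=lambda c,b,w,h:cv2.resize(c['image'][b[1]:b[3],b[0]:b[2],::-1],(w,h),interpolation=cv2.INTER_CUBIC)
cv2.imwrite('pics/hold.png',np.hstack([k(t,(110,145,210,245),400,400),k(s,(115,160,235,280),400,400)]))
E
```

```text
t 16.12 pos [0.4964 0.4192 0.3185] q6 0.24 F [-0.1 -1.4 -4. ] shift [-0.0002 -0.0021  0.1926] turn [-0.0001  0.0003  0.0002]
```

View pics/hold.png

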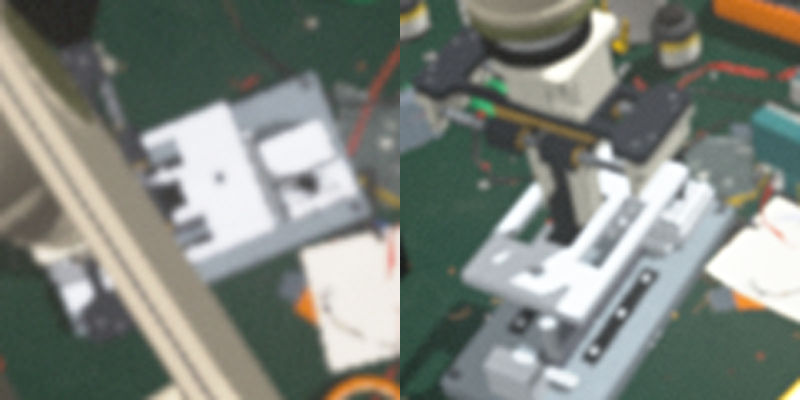

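In the top half the frame's -y end shows corners at about (225,103) and (275,225), with the thin hole at (219,178). In the scene half the thick hole is at about (502,256), with end corners (463,278) and (575,320). I'll work out the offset of frame from tool.

```bash
python3 - <<'E'
from h import *
t=np.load('top4.npy',allow_pickle=True).item(); s=np.load('scene4.npy',allow_pickle=True).item()
A=lambda x,y:(110+x/4-.5,145+y/4-.5); B=lambda x,y:(115+(x-400)/3.3333-.5,160+y/3.3333-.5)
a=np.radians(22.1); X=np.array([np.cos(a),np.sin(a)]); Y=np.array([-np.sin(a),np.cos(a)]); tc=np.array([.4964,.4192])
for n,c,p in(('t c1 (50,-80)',t,A(225,103)),('t c2 (-50,-80)',t,A(275,226)),('t thin (0,-56)',t,A(219,178)),('s thick (0,56)',s,B(502,256)),('s (50,80)',s,B(463,278)),('s (-50,80)',s,B(575,320)),('s (-50,-80)',s,B(687,166))):
    w=onz(c,*p,.1255)[:2]-tc; print(n,np.round([w@X*1e3,w@Y*1e3],1))
# refine hole centroids: darkest blobs
for n,c,p in(('thin',t,A(219,178)),('thick',s,B(502,256))):
    u,v=int(round(p[0])),int(round(p[1])); g=c['image'][v-4:v+5,u-4:u+5].mean(2); print(n,p); print(g.astype(int))
E
```

```text
t c1 (50,-80) [ 49.5 -82.4]
t c2 (-50,-80) [-49.3 -82.8]
t thin (0,-56) [ -0.5 -57.8]
s thick (0,56) [26.1 59.2]
s (50,80) [40.2 88.4]
s (-50,80) [-54.1  88.4]
s (-50,-80) [-53.3 -75.7]
thin (164.25, 189.0)
[[241 241 241 242 242 242 242 242 243]
 [242 242 241 240 239 239 241 242 243]
 [242 242 240 234 226 227 236 242 244]
 [242 241 236 222 196 198 226 240 244]
 [242 241 237 216 177 179 219 239 244]
 [243 243 239 224 200 202 226 240 244]
 [244 244 242 236 229 231 237 243 243]
 [244 244 244 242 240 241 243 245 244]
 [244 244 244 243 244 244 244 244 245]]
thick (145.10030600306004, 236.30076800768006)
[[148 174 187 189 187 182 178 170 159]
 [173 187 191 188 185 184 188 187 185]
 [186 190 187 186 187 192 194 193 191]
 [188 188 187 192 203 215 210 201 194]
 [188 191 204 221 231 230 215 196 188]
 [187 200 225 239 236 223 202 189 186]
 [187 200 219 226 217 199 189 186 187]
 [188 189 198 199 194 187 186 185 187]
 [185 187 187 189 187 186 187 188 186]]
```

The thin hole lies about 58.3 mm behind the TCP, so the frame sits -2.2 mm along y in the grip. I need about +1.3 mm in y and nothing in x. I'll go down to just above the pin tops.

Call:
arm_command --pt "0.0065 0 0.05 0 0 0" --pt "0.0065 0 0.11 0 0 0" --pt "0.0065 0 0.17 0 0 0" --pt "0.0065 0 0.22 0 0 0" --pt "0.0065 0 0.24 0 0 0"

```text
t: 16.85
tool_pos: [0.4961, 0.4181, 0.2717]
orientation: [1.756, 2.604, -0.002]
force: [-0.4, 0.0, -4.0]
opening: 0.0138
gripper_force: 55.0
```

Call:
arm_command --pt "0 0 0.005 0 0 0" --pt "0 0 0.01 0 0 0" --pt "0 0 0.02 0 0 0" --pt "0 0 0.03 0 0 0" --pt "0 0 0.035 0 0 0"

```text
t: 17.48
tool_pos: [0.4963, 0.4184, 0.2655]
orientation: [1.755, 2.604, -0.0]
force: [0.3, 0.0, -3.3]
opening: 0.0139
gripper_force: 55.0
```

```bash
python3 -c "
from h import *
plan2((.496,.419,.265),22.1);print(read_state()['wrist_torque'])"
```

```text
t 17.48 pos [0.4963 0.4184 0.2655] q6 0.24 F [ 0.3  0.  -3.3] shift [ 0.0031 -0.0002  0.0025] turn [ 0.0002  0.0003 -0.0004]
[ 0.04183725 -0.08822213 -0.01802008]
```

Call:
arm_command --pt "0.01 0 0 0 0 0" --pt "0.01 0 0.005 0 0 0" --pt "0.01 0 0.01 0 0 0" --pt "0.01 0 0.015 0 0 0" --pt "0.01 0 0.02 0 0 0"

```text
t: 18.1
tool_pos: [0.4956, 0.4203, 0.2616]
orientation: [1.755, 2.604, -0.0]
force: [-0.9, -0.6, -3.8]
opening: 0.0138
gripper_force: 55.0
```

```bash
cat >> h.py <<'E'
def st():
    s=read_state(); M=R.from_rotvec(s['orientation']).as_matrix(); p=s['tool_pos']-np.array([.4964,.419,0])
    f=s['force']; a=np.radians(22.1); X=np.array([np.cos(a),np.sin(a),0]);Y=np.array([-np.sin(a),np.cos(a),0]); w=s['wrist_torque']
    print('t',round(s['t'],2),'jig mm',np.round([p@X*1e3,p@Y*1e3,s['tool_pos'][2]*1e3],2),'F',np.round([f@X,f@Y,f[2]],1),'M',np.round([w@X,w@Y,w[2]],2),'tilt',np.round(np.degrees([M[:,2]@X,M[:,2]@Y]),2),'yaw',np.degrees(np.arctan2(M[1,1],M[0,1])).round(2))
E
python3 -c "
from h import *
st()"
```

```text
t 18.1 jig mm [ -0.29   1.5  261.62] F [-1.  -0.2 -3.8] M [-0.12 -0.06  0.01] tilt [ 0.04 -0.06] yaw 22.03
```

Call:
arm_command --pt "0 0 0.005 0 0 0" --pt "0 0 0.01 0 0 0" --pt "0 0 0.015 0 0 0" --pt "0 0 0.02 0 0 0" --pt "0 0 0.02 0 0 0"

```text
t: 18.73
tool_pos: [0.4955, 0.4203, 0.2576]
orientation: [1.755, 2.604, -0.0]
force: [0.2, 0.6, -3.1]
opening: 0.0137
gripper_force: 55.0
```

```bash
python3 -c "
from h import *
st()"
```

```text
t 18.73 jig mm [ -0.32   1.52 257.57] F [ 0.4  0.5 -3.1] M [-0.02 -0.09  0.  ] tilt [ 0.03 -0.06] yaw 22.03
```

The underside is at about 55 mm, already below the 62 mm pin tops with no contact force, so both holes have found their pins. I'll go on down to the balls.

Call:
arm_command --pt "0 0 0.006 0 0 0" --pt "0 0 0.012 0 0 0" --pt "0 0 0.018 0 0 0" --pt "0 0 0.025 0 0 0" --pt "0 0 0.03 0 0 0"

```text
t: 19.35
tool_pos: [0.4956, 0.4203, 0.2516]
orientation: [1.755, 2.604, -0.0]
force: [-0.8, 0.4, -3.6]
opening: 0.0134
gripper_force: 55.0
```

```bash
python3 -c "
from h import *
st()"
```

```text
t 19.35 jig mm [ -0.3    1.53 251.55] F [-0.6  0.6 -3.6] M [-0.07 -0.1   0.04] tilt [ 0.04 -0.06] yaw 22.03
```

Call:
arm_command --pt "0 0 0.004 0 0 0" --pt "0 0 0.008 0 0 0" --pt "0 0 0.012 0 0 0" --pt "0 0 0.016 0 0 0" --pt "0 0 0.016 0 0 0"

```text
t: 19.98
tool_pos: [0.4956, 0.4206, 0.2491]
orientation: [1.755, 2.604, 0.001]
force: [-2.6, 0.6, 2.9]
opening: 0.0136
gripper_force: 55.0
```

```bash
python3 -c "
from h import *
st()"
```

```text
t 19.98 jig mm [-1.2000e-01  1.7300e+00  2.4913e+02] F [-2.2  1.5  2.9] M [0.03 0.25 0.02] tilt [ 0.09 -0.04] yaw 22.04
```

Call:
arm_command --pt "0 0 0.002 0 0 0" --pt "0 0 0.004 0 0 0" --pt "0 0 0.005 0 0 0" --pt "0 0 0.005 0 0 0" --pt "0 0 0.005 0 0 0"

```text
t: 20.6
tool_pos: [0.4957, 0.4206, 0.2488]
orientation: [1.755, 2.604, 0.002]
force: [-3.9, -1.4, 8.4]
opening: 0.0136
gripper_force: 55.0
```

```bash
python3 -c "
from h import *
st()"
```

```text
t 20.6 jig mm [-2.0000e-02  1.7500e+00  2.4876e+02] F [-4.2  0.2  8.4] M [0.   0.63 0.05] tilt [ 0.11 -0.03] yaw 22.04
```

Call:
arm_command --pt "0 -0.002 0 0 0 0" --pt "0 -0.003 0.0015 0 0 0" --pt "0 -0.003 0.003 0 0 0" --pt "0 -0.003 0.004 0 0 0" --pt "0 -0.003 0.004 0 0 0"

```text
t: 21.22
tool_pos: [0.4955, 0.4205, 0.2486]
orientation: [1.755, 2.603, 0.004]
force: [-3.4, -0.8, 10.4]
opening: 0.0138
gripper_force: 55.0
```

```bash
python3 -c "
from h import *
st()"
```

```text
t 21.23 jig mm [ -0.29   1.76 248.6 ] F [-3.5  0.5 10.4] M [-0.03  0.56  0.07] tilt [ 0.18 -0.02] yaw 22.04
```

Call:
arm_command --pt "0 -0.001 0.001 0 0 0" --pt "0 -0.001 0.002 0 0 0" --pt "0 -0.001 0.003 0 0 0" --pt "0 -0.001 0.003 0 0 0" --pt "0 -0.001 0.003 0 0 0"

```text
t: 21.85
tool_pos: [0.4954, 0.4205, 0.2484]
orientation: [1.755, 2.603, 0.004]
force: [-3.9, -1.3, 11.8]
opening: 0.0137
gripper_force: 55.0
```

```bash
python3 -c "
from h import *
st()"
```

```text
t 21.85 jig mm [ -0.35   1.73 248.4 ] F [-4.2  0.3 11.8] M [-0.02  0.69  0.03] tilt [ 0.21 -0.02] yaw 22.03
```

Call:
arm_command --pt "0 -0.002 0 0 0 0" --pt "0 -0.004 0 0 0 0" --pt "0 -0.004 0.001 0 0 0" --pt "0 -0.004 0.002 0 0 0" --pt "0 -0.004 0.002 0 0 0"

```text
t: 22.48
tool_pos: [0.4951, 0.4203, 0.2484]
orientation: [1.754, 2.603, 0.007]
force: [-1.4, -0.8, 11.9]
opening: 0.0134
gripper_force: 55.0
```

```bash
python3 -c "
from h import *
st()"
```

```text
t 22.48 jig mm [ -0.72   1.72 248.38] F [-1.6 -0.2 11.9] M [-0.05  0.2   0.1 ] tilt [ 0.29 -0.01] yaw 22.03
```

Call:
arm_command --pt "0 -0.001 0.001 0 0 0" --pt "0 -0.001 0.002 0 0 0" --pt "0 -0.001 0.003 0 0 0" --pt "0 -0.001 0.003 0 0 0" --pt "0 -0.001 0.003 0 0 0"

```text
t: 23.1
tool_pos: [0.495, 0.4203, 0.2477]
orientation: [1.754, 2.602, 0.007]
force: [-0.7, -0.2, 10.3]
opening: 0.0131
gripper_force: 55.0
```

```bash
python3 -c "
from h import *
st()"
```

```text
t 23.1 jig mm [ -0.83   1.74 247.71] F [-0.7  0.1 10.3] M [-0.01  0.03  0.08] tilt [ 0.31 -0.  ] yaw 22.03
```

Call:
arm_command --pt "0 0 0.001 0 0 0" --pt "0 0 0.002 0 0 0" --pt "0 0 0.003 0 0 0" --pt "0 0 0.004 0 0 0" --pt "0 0 0.005 0 0 0"

```text
t: 23.72
tool_pos: [0.495, 0.4203, 0.2466]
orientation: [1.754, 2.602, 0.007]
force: [-1.2, -0.2, 10.3]
opening: 0.0137
gripper_force: 55.0
```

```bash
python3 -c "
from h import *
st()"
```

```text
t 23.73 jig mm [ -0.83   1.71 246.57] F [-1.2  0.3 10.3] M [-0.03 -0.07  0.02] tilt [ 0.31 -0.01] yaw 22.03
```

Call:
arm_command --pt "0 0 0.004 0 0 0" --pt "0 0 0.008 0 0 0" --pt "0 0 0.012 0 0 0" --pt "0 0 0.016 0 0 0" --pt "0 0 0.02 0 0 0"

```text
t: 24.35
tool_pos: [0.4948, 0.4201, 0.2416]
orientation: [1.755, 2.603, 0.006]
force: [1.2, 0.3, 5.9]
opening: 0.0139
gripper_force: 55.0
```

```bash
python3 -c "
from h import *
st()"
```

```text
t 24.35 jig mm [ -1.05   1.61 241.64] F [ 1.3 -0.2  5.9] M [-0.02 -0.33  0.02] tilt [ 0.26 -0.02] yaw 22.03
```

Call:
arm_command --pt "0 0 0.006 0 0 0" --pt "0 0 0.012 0 0 0" --pt "0 0 0.018 0 0 0" --pt "0 0 0.024 0 0 0" --pt "0 0 0.03 0 0 0"

```text
t: 24.98
tool_pos: [0.4947, 0.42, 0.2353]
orientation: [1.755, 2.603, 0.005]
force: [0.6, 1.4, 4.5]
opening: 0.0136
gripper_force: 55.0
```

```bash
python3 -c "
from h import *
st()"
```

```text
t 24.98 jig mm [ -1.22   1.62 235.32] F [1.1 1.1 4.5] M [-0.01 -0.49 -0.01] tilt [ 0.22 -0.03] yaw 22.03
```

Call:
arm_command --pt "0 0.001 0.006 0 0 0" --pt "0 0.002 0.012 0 0 0" --pt "0 0.002 0.018 0 0 0" --pt "0 0.002 0.022 0 0 0" --pt "0 0.002 0.025 0 0 0"

```text
t: 25.6
tool_pos: [0.4943, 0.4197, 0.2291]
orientation: [1.755, 2.604, -0.0]
force: [0.9, 1.5, 3.4]
opening: 0.0136
gripper_force: 55.0
```

```bash
python3 -c "
from h import *
st()"
```

```text
t 25.6 jig mm [ -1.63   1.46 229.12] F [1.3 1.  3.4] M [ 0.14 -0.42  0.17] tilt [ 0.04 -0.07] yaw 22.03
```

Call:
arm_command --pt "0 0.001 0.002 0 0 0" --pt "0 0.002 0.004 0 0 0" --pt "0 0.003 0.006 0 0 0" --pt "0 0.003 0.007 0 0 0" --pt "0 0.003 0.007 0 0 0"

```text
t: 26.22
tool_pos: [0.4945, 0.4199, 0.2291]
orientation: [1.755, 2.604, -0.002]
force: [-5.9, -3.7, 12.2]
opening: 0.0139
gripper_force: 55.0
```

```bash
python3 -c "
from h import *
st()"
```

```text
t 26.23 jig mm [ -1.41   1.5  229.12] F [-6.8 -1.2 12.2] M [-0.13  0.89  0.14] tilt [-0.02 -0.07] yaw 22.04
```

It now stops hard at z = 229.1 mm, against 229 expected, so the frame is home. I'll ease off, release and rise.

Call:
arm_command --pt "0 -0.002 -0.004 0 0 0" --pt "0 -0.003 -0.008 0 0 0" --pt "0 -0.003 -0.009 0 0 0" --pt "0 -0.003 -0.009 0 0 0" --pt "0 -0.003 -0.009 0 0 0"

```text
t: 26.85
tool_pos: [0.4943, 0.4197, 0.2292]
orientation: [1.755, 2.604, -0.0]
force: [2.2, 2.5, -3.3]
opening: 0.0138
gripper_force: 55.0
```

Call:
arm_command --pt "0 0 0 0 0 0" --pt "0 0 0 0 0 0" --pt "0 0 0 0 0 0" --pt "0 0 0 0 0 0" --pt "0 0 0 0 0 0" --fingers 0.2

```text
t: 27.48
tool_pos: [0.4943, 0.4197, 0.2295]
orientation: [1.755, 2.604, -0.0]
force: [0.4, -0.4, 0.0]
opening: 0.037
gripper_force: 0.0
```

Call:
arm_command --pt "0 0 -0.05 0 0 0" --pt "0 0 -0.15 0 0 0" --pt "0 0 -0.28 0 0 0" --pt "0 0 -0.4 0 0 0" --pt "0 0 -0.5 0 0 0"

```text
t: 28.1
tool_pos: [0.4945, 0.42, 0.3326]
orientation: [1.755, 2.603, 0.004]
force: [-0.3, 0.5, 0.2]
opening: 0.0376
gripper_force: 0.0
```

```bash
python3 -c "
from h import *
st(); plan2((.5165,.306,.33),22.1)"
```

```text
t 28.1 jig mm [ -1.39   1.7  332.63] F [-0.1  0.6  0.2] M [-0.05 -0.12  0.04] tilt [ 0.2  -0.02] yaw 22.03
t 28.1 pos [0.4945 0.42   0.3326] q6 0.24 F [-0.3  0.5  0.2] shift [-0.5699 -0.1118  0.013 ] turn [ 0.0011  0.0001 -0.0004]
```

Call:
arm_command --pt "-0.12 -0.02 0 0 0 0" --pt "-0.26 -0.05 0 0 0 0" --pt "-0.4 -0.08 0 0 0 0" --pt "-0.53 -0.11 0 0 0 0" --pt "-0.567 -0.118 0.01 0.001 0 0"

```text
t: 28.72
tool_pos: [0.5151, 0.3036, 0.3271]
orientation: [-1.759, -2.602, 0.006]
force: [-0.3, 0.7, -0.2]
opening: 0.0375
gripper_force: 0.0
```

Call:
arm_command --pt "0 0 0.08 0 0 0" --pt "0 0 0.18 0 0 0" --pt "0 0 0.28 0 0 0" --pt "0 0 0.36 0 0 0" --pt "0 0 0.41 0 0 0"

```text
t: 29.35
tool_pos: [0.5142, 0.3058, 0.2436]
orientation: [-1.755, -2.604, 0.007]
force: [-0.4, 0.2, -1.0]
opening: 0.0373
gripper_force: 0.0
```

Call:
arm_command --pt "0 0 0 0 0 0" --pt "0 0 0 0 0 0" --pt "0 0 0 0 0 0" --pt "0 0 0 0 0 0" --pt "0 0 0 0 0 0" --fingers 1 --force 12

```text
t: 29.98
tool_pos: [0.517, 0.3065, 0.2468]
orientation: [1.754, 2.601, 0.008]
force: [16.5, 8.2, -15.1]
opening: 0.0139
gripper_force: 12.0
```

```bash
python3 -c "
from h import *
st(); plan2((.515,.306,.247),22.1)"
```

```text
t 29.98 jig mm [ -23.26 -111.93  246.77] F [ 18.4   1.4 -15.1] M [ 0.14 -3.09 -0.04] tilt [ 0.37 -0.03] yaw 22.01
t 29.98 pos [0.517  0.3065 0.2468] q6 0.07 F [ 16.5   8.2 -15.1] shift [ 0.0012 -0.0101 -0.0012] turn [ 0.0021  0.0002 -0.0005]
```

The knob is gripped (13.9 mm) but about 3 mm off in x, which loads the wrist. I'll relieve that first.

Call:
arm_command --pt "0 0.004 -0.005 0 0 0" --pt "0 0.008 -0.01 0 0 0" --pt "0 0.011 -0.014 0 0 0" --pt "0 0.013 -0.016 0 0 0" --pt "0 0.013 -0.016 0 0 0"

```text
t: 30.6
tool_pos: [0.518, 0.3069, 0.2479]
orientation: [1.756, 2.604, 0.0]
force: [12.0, 5.8, -19.3]
opening: 0.0139
gripper_force: 12.0
```

```bash
python3 -c "
from h import *
st()"
```

```text
t 30.6 jig mm [ -22.17 -112.01  247.89] F [ 13.3   0.8 -19.3] M [ 0.06 -2.4  -0.04] tilt [ 0.05 -0.05] yaw 22.01
```

Call:
arm_command --pt "0 0 0 0 0 0" --pt "0 0 0 0 0 0" --pt "0 0 0 0 0 0" --pt "0 0 0 0 0 0" --pt "0 0 0 0 0 0" --fingers 0.4

```text
t: 31.22
tool_pos: [0.5171, 0.3067, 0.2489]
orientation: [-1.756, -2.605, 0.004]
force: [0.4, -0.1, -0.3]
opening: 0.028
gripper_force: 0.0
```

```bash
python3 -c "
from h import *
st()"
```

```text
t 31.23 jig mm [ -23.04 -111.84  248.94] F [ 0.3 -0.2 -0.3] M [-0.03 -0.07  0.01] tilt [-0.13 -0.06] yaw 22.03
```

Call:
arm_command --pt "0 0.006 0 0 0 0" --pt "0 0.007 0 0 0 0" --pt "0 0.007 0 0 0 0" --pt "0 0.007 0 0 0 0" --pt "0 0.007 0 0 0 0"

```text
t: 31.85
tool_pos: [0.5184, 0.3072, 0.2488]
orientation: [-1.756, -2.605, 0.004]
force: [-0.4, -0.9, -0.6]
opening: 0.0281
gripper_force: 0.0
```

Call:
arm_command --pt "0 0 0 0 0 0" --pt "0 0 0 0 0 0" --pt "0 0 0 0 0 0" --pt "0 0 0 0 0 0" --pt "0 0 0 0 0 0" --fingers 1 --force 8

```text
t: 32.48
tool_pos: [0.5186, 0.3073, 0.2488]
orientation: [-1.756, -2.605, 0.003]
force: [2.4, 1.4, -2.7]
opening: 0.0137
gripper_force: 8.0
```

```bash
python3 -c "
from h import *
st()"
```

```text
t 32.48 jig mm [ -21.47 -111.83  248.83] F [ 2.8  0.4 -2.7] M [-0.04 -0.76  0.04] tilt [-0.1  -0.06] yaw 22.03
```

Little load now. I'll slide the bolt along +y.

Call:
arm_command --pt "0.015 0 0 0 0 0" --pt "0.035 0 0 0 0 0" --pt "0.055 0 0 0 0 0" --pt "0.075 0 0 0 0 0" --pt "0.095 0 0 0 0 0"

```text
t: 33.1
tool_pos: [0.5113, 0.3251, 0.2488]
orientation: [1.756, 2.605, -0.004]
force: [4.6, 0.4, -2.4]
opening: 0.0138
gripper_force: 8.0
```

```bash
python3 -c "
from h import *
st()"
```

```text
t 33.1 jig mm [-21.51 -92.63 248.85] F [ 4.4 -1.4 -2.4] M [-0.44 -0.93 -0.06] tilt [-0.11 -0.08] yaw 22.03
```

Call:
arm_command --pt "0.006 0 0 0 0 0" --pt "0.012 0 0 0 0 0" --pt "0.018 0 0 0 0 0" --pt "0.024 0 0 0 0 0" --pt "0.028 0 0 0 0 0" --force 15

```text
t: 33.72
tool_pos: [0.5097, 0.3292, 0.2488]
orientation: [1.755, 2.603, -0.006]
force: [8.2, -8.4, -1.0]
opening: 0.013
gripper_force: 15.0
```

```bash
python3 -c "
from h import *
st()"
```

```text
t 33.73 jig mm [-21.46 -88.23 248.83] F [  4.5 -10.9  -1. ] M [-1.94 -0.82  0.03] tilt [-0.13 -0.21] yaw 22.02
```

Call:
arm_command --pt "0.003 0 0 0 0 0" --pt "0.006 0 0 0 0 0" --pt "0.006 0 0 0 0 0" --pt "0.006 0 0 0 0 0" --pt "0.006 0 0 0 0 0" --force 30

```text
t: 34.35
tool_pos: [0.5097, 0.3295, 0.2488]
orientation: [1.756, 2.602, -0.007]
force: [8.1, -11.4, -1.4]
opening: 0.0133
gripper_force: 30.0
```

```bash
python3 -c "
from h import *
st()"
```

```text
t 34.35 jig mm [-21.4  -87.94 248.85] F [  3.2 -13.6  -1.4] M [-2.31 -0.81  0.02] tilt [-0.13 -0.29] yaw 21.98
```

Call:
arm_command --pt "-0.006 0 0 0 0 0" --pt "-0.008 0 0 0 0 0" --pt "-0.008 0 0 0 0 0" --pt "-0.008 0 0 0 0 0" --pt "-0.008 0 0 0 0 0"

```text
t: 34.98
tool_pos: [0.5098, 0.3289, 0.2488]
orientation: [1.756, 2.604, -0.005]
force: [7.3, -5.4, -2.2]
opening: 0.0133
gripper_force: 30.0
```

Call:
arm_command --pt "0 0 0 0 0 0" --pt "0 0 0 0 0 0" --pt "0 0 0 0 0 0" --pt "0 0 0 0 0 0" --pt "0 0 0 0 0 0" --fingers 0.2

```text
t: 35.6
tool_pos: [0.5093, 0.3297, 0.2487]
orientation: [-1.756, -2.605, 0.004]
force: [1.6, -0.2, -0.6]
opening: 0.0371
gripper_force: 0.0
```

Call:
arm_command --pt "0 0 -0.05 0 0 0" --pt "0 0 -0.12 0 0 0" --pt "-0.08 0 -0.2 0 0 0" --pt "-0.2 0 -0.2 0 0 0" --pt "-0.25 0 -0.2 0 0 0"

```text
t: 36.22
tool_pos: [0.5291, 0.2818, 0.2903]
orientation: [1.757, 2.603, -0.002]
force: [-0.1, 0.1, 0.1]
opening: 0.0369
gripper_force: 0.0
```

```bash
python3 - <<'E'
from h import *
st()
s=read_camera('scene'); np.save('scene5.npy',s,allow_pickle=True); s0=np.load('scene.npy',allow_pickle=True).item()
a=np.radians(22.1); X=np.array([np.cos(a),np.sin(a)]); Y=np.array([-np.sin(a),np.cos(a)])
for c in(s0,s):
    b=(180,195,212,228); g=c['image'][b[1]:b[3],b[0]:b[2]].max(2); m=(g<65).astype(np.uint8)
    n,l,stt,ce=cv2.connectedComponentsWithStats(m)
    for i in range(1,n):
        if stt[i,4]>8: 
            u,v=ce[i]+np.array(b[:2]); w=onz(c,u,v,.075)[:2]-np.array([.4964,.419]); print(stt[i],(u.round(1),v.round(1)),np.round([w@X*1e3,w@Y*1e3],1))
E
```

```text
t 36.23 jig mm [ -21.28 -139.39  290.31] F [-0.1  0.1  0.1] M [-0.09 -0.11 -0.01] tilt [-0.04 -0.08] yaw 21.95
[17 13  2  9 16] (np.float64(197.6), np.float64(211.7)) [ -21.7 -106.8]
[13 19  2  8 14] (np.float64(193.6), np.float64(217.1)) [-21.7 -84.9]
```

Vision says the knob moved about 22 mm, which doesn't quite settle it. I'll check by pushing it from behind with shut fingers.

Call:
arm_command --pt "0 0 0 0 0 0" --pt "0 0 0 0 0 0" --pt "0 0 0.05 0 0 0" --pt "0 0 0.12 0 0 0" --pt "0 0 0.2 0 0 0" --fingers 1

```text
t: 36.9
tool_pos: [0.5277, 0.2834, 0.2472]
orientation: [-1.755, -2.605, 0.005]
force: [-0.5, 0.8, -0.8]
opening: 0.0005
gripper_force: 0.0
```

Call:
arm_command --pt "0.03 0 0 0 0 0" --pt "0.07 0 0 0 0 0" --pt "0.1 0 0 0 0 0" --pt "0.13 0 0 0 0 0" --pt "0.155 0 0 0 0 0"

```text
t: 37.52
tool_pos: [0.5164, 0.3126, 0.2492]
orientation: [-1.756, -2.605, 0.003]
force: [0.2, 0.8, 0.6]
opening: 0.0009
gripper_force: 0.0
```

Call:
arm_command --pt "0.006 0 0 0 0 0" --pt "0.012 0 0 0 0 0" --pt "0.018 0 0 0 0 0" --pt "0.024 0 0 0 0 0" --pt "0.03 0 0 0 0 0"

```text
t: 38.15
tool_pos: [0.5149, 0.3162, 0.2488]
orientation: [1.756, 2.603, -0.007]
force: [2.6, -11.7, 1.0]
opening: 0.0003
gripper_force: 5.8
```

```bash
python3 -c "
from h import *
st()"
```

```text
t 38.15 jig mm [ -21.57 -102.19  248.81] F [ -2.  -11.9   1. ] M [-2.17  0.09  0.02] tilt [-0.16 -0.25] yaw 22.0
```

Call:
arm_command --pt "0.003 0 0 0 0 0" --pt "0.005 0 0 0 0 0" --pt "0.005 0 0 0 0 0" --pt "0.005 0 0 0 0 0" --pt "0.005 0 0 0 0 0"

```text
t: 38.78
tool_pos: [0.5148, 0.3164, 0.2488]
orientation: [1.756, 2.602, -0.008]
force: [4.3, -12.6, 3.6]
opening: 0.0003
gripper_force: 6.2
```

```bash
python3 -c "
from h import *
st()"
```

```text
t 38.77 jig mm [ -21.54 -102.    248.83] F [ -0.7 -13.3   3.6] M [-2.31  0.17  0.  ] tilt [-0.16 -0.3 ] yaw 21.96
```

The bolt is hard against its stop: 13 N against about 2 N of drag, with no travel. I'll back off, rise clear and hand in.

Call:
arm_command --pt "-0.03 0 0 0 0 0" --pt "-0.1 0 0 0 0 0" --pt "-0.15 0 -0.05 0 0 0" --pt "-0.15 0 -0.2 0 0 0" --pt "-0.15 0 -0.35 0 0 0"

```text
t: 39.4
tool_pos: [0.5254, 0.2902, 0.3201]
orientation: [-1.756, -2.604, 0.004]
force: [0.4, 0.1, -0.5]
opening: 0.0004
gripper_force: 0.0
```

Call:
arm_command --pt "0 0 -0.05 0 0 0" --pt "0 0 -0.1 0 0 0" --pt "0 0 -0.1 0 0 0" --pt "0 0 -0.1 0 0 0" --pt "0 0 -0.1 0 0 0"

```text
t: 40.02
tool_pos: [0.525, 0.2908, 0.3377]
orientation: [-1.755, -2.604, 0.006]
force: [-0.6, -0.5, -1.0]
opening: 0.0006
gripper_force: 0.0
```

```bash
python3 -c "
from h import *
st(); print(close_job())"
```

```text
t 40.02 jig mm [ -21.76 -129.51  337.66] F [-0.7 -0.2 -1. ] M [-0.02 -0.11 -0.01] tilt [-0.24 -0.06] yaw 22.04
the job is handed in; nothing more can be done
None
```

The frame is pressed home on both pins, the bolt is in against its stop, and the job was handed in at 40 s; but on the first carry the frame struck something (probably the teal vise) and fell across the pliers before I picked it up again, and while the pliers looked unmoved afterwards, I did not re-check the multimeter or the tape.

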